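# Load the pod brewer and latch its clamping head

### The job

Load the pod brewer: set the drinks pod flange-down in the brewer's loose-fitting cradle with its tongue in the notch, fully down and flat, and let go of it; then swing the open head down without slamming it and press its lip, firmly but not brutally, until the latch holds the head shut and the pod is clamped home. Do not crush the pod, and leave the egg jar, jar lid and palette where they are.

Things in the scene. Friction and masses are not known exactly. Their poses are not given: they have to be found in the camera images.
- pod: black thin-walled drinks pod, 24 mm high, 20 g, upright; stands a grip of 20 N. Origin: centre of its underside, z up. Round flange 64 mm across, 4 mm thick (lower edge chamfered 1.4 mm); on it a drum 48 mm across up to 24 mm height (sides parallel up to 19 mm, to grip). Level with the flange a tongue, 16 mm wide, 4 mm thick, points along the pod's -x; its end is 42 mm from the axis.
- brewer: grey and black pod coffee brewer, fixed, 130 mm wide (y), x from -88 (front) to +205 mm (back); deck top 141 mm, water tank at the back (x above 123) 188 mm high; the open head stands up to 350 mm. Origin: on the table under the middle of the pod well; front is its -x, z up.
- well (a point): middle of the pod well, 150 mm above the brewer's origin, level with the rim of the steel cradle in it: a round tray 88 mm across with a recess 66.6 mm across, 6 mm deep, and a notch 20 mm wide through the rim at the front (-x) for the pod's tongue. Loose fit: the cradle lies up to 4 mm off this point along the brewer's x and y each, differently every time, unmeasured; not turned.
- cradle_floor (a point): point on the brewer 144 mm above its origin, the height of the recess floor: a seated pod's underside is here, one caught on the rim is 6 mm higher, one clamped home about 6 mm lower. The cradle stays where it lies unless pushed sideways with about 3 N; it is sprung from below: begins to sink under about 4 N, 6 mm down at about 14 N. A pod half over the rim tips, low side towards the recess.
- head (a joint): angle in rad of the hinged clamping head: 0 shut, about 1.5 upright (as at the start), hard stop at -0.018; a stiff hinge holds it where it is left. Its presser meets a seated pod at about 0.06; from 0.08 a striker wedges past a sprung latch hook, which snaps over between 0 and the stop; at the lip this takes up to 20 N. Unlatched, the springs lift the head again to about 0.06.
- head_hinge (a point): middle of the head's hinge axis, 95 mm behind (+x) the brewer's origin and 170 mm above the table; the axis runs along the brewer's y. Shut, the head is a plate 112 mm wide reaching forward (-x) from it, flat top 34 mm above the axis, from 12 to 150 mm in front of the axis, and then a lip 60 mm wide, flush on top, 16 mm thick, to 175 mm.
- head_lip (a point): point on the top face of the head's lip, mid-width, 162 mm from the hinge axis along the head and 34 mm above the axis when shut: where to press. Upright, this face looks to the back (+x) of the brewer.
- jar_lid: bystander: round jar lid lying flat, 74 mm across, 14 mm high; origin at its underside
- egg_jar: bystander: glass jar with an egg in it, 76 mm across, 88 mm high; origin at its underside
- palette: bystander: white six-well palette 92 by 135 by 10 mm with an egg lying on it, about 55 mm high; origin at its underside
Mind the look-alikes: they are no part of the job. Of the things that look like the pod, take the one that is nearest to the robot's base at the start.

How it is judged:
On the way, in this order (a step that is already met when the one before it is completed fails the run):
1. the pod is let go, seated flat in the cradle with its tongue in the notch, while the head is still open (z of pod in the frame of brewer between 0.135 and 0.1465 m and horizontal distance between pod and brewer below 0.0085 m and angle between pod's own z axis and vertical below 0.04 rad and value of joint head above 0.8 rad and contact force between the fingers and pod below 0.1 N), for 0.2 s.
2. the head is pressed shut (value of joint head below 0.02 rad), for 0.1 s.
At the end, for the whole second after the job is handed in: the head is latched shut by itself (joint under 0.025 rad, at rest) and the pod lies flat (within 0.05 rad) and at rest in the cradle, within 8.5 mm of the well's middle, its underside clamped down to between 132 and 140.5 mm above the table (value of joint head below 0.025 rad and velocity of joint head between -0.05 and 0.05 rad/s and z of pod in the frame of brewer between 0.132 and 0.1405 m and horizontal distance between pod and brewer below 0.0085 m and angle between pod's own z axis and vertical below 0.05 rad and linear speed of pod below 0.02 m/s); the robot touches nothing.
It fails at once if the pod is crushed: the fingers together load it with more than 60 N (contact force between the fingers and pod above 60 N).
It fails at once if the robot leans on the brewer or its head with more than 40 N (contact force between any of the fingers, the arm and brewer above 40 N).
It fails at once if the head is slammed: it closes faster than 2 rad/s (velocity of joint head below -2 rad/s).
It fails at once if the jar lid, egg jar or palette is moved by more than 20 mm (distance of any of jar_lid, egg_jar, palette from where it was at the start of the episode above 0.02 m).
It also fails if it takes over 72 s, if anything falls off the work surface, if the arm or the gripper's body presses on something with over 40 N, if the wrist force passes 120 N, or if a joint passes its speed limit or range.

### The arm

A 7-joint arm with a two-finger parallel gripper is mounted at the origin on the work surface. World frame = base frame: x ahead of the robot, y to its left, z up, the work surface at z = 0. Lengths are in m, angles in rad, forces in N, time in s.
With the tool pointing down it reaches from about 0.425 to 1.025 m from the base axis. Payload 9.4 kg.
Tool frame: the origin (TCP) lies midway between the tips of the shut fingers; the grasp point (between the pads) lies 19 mm behind it; x points along the fingers, y is the direction in which the jaws open and shut, and the axes are right-handed (so a half turn about x gives the same grasp; the last joint's range is limited). The gripper opens to 93 mm and grips with 3 to 60 N. Pads are 15 mm wide; open, the fingers measure 128 mm over their backs; the gripper's body (75 mm by 188 mm) begins 65 mm behind the grasp point.
Start: joints at [1.236, 0.599, -0.003, 1.599, 0.002, 0.943, -0.08], TCP at [0.185, -0.701, 0.219] pointing down, gripper open.
Joint ranges: [-2.57, 2.57], [-0.35, 1.97], [-1.29, 1.29], [0.11, 2.56], [-1.05, 4.19], [0.11, 1.86], [-2.63, 2.63]. Speed limits (rad/s): [2.22, 2.22, 3.01, 3.01, 3.14, 3.14, 3.14].

### API

Orientations are given as a rotation vector (axis times angle).
In Python, from plant import env gives the robot as it stands. The module is installed in compiled form; this text tells all that it offers.
- The arm moves only by the tool move_arm, never from a script. Its argument "series" is a list of rows, each a list of 3 entries, a list of its own where there are three numbers: the shift along the tool's x, y, z in m, then the turn, a rotation vector about the tool's x, y, z in degrees, then the opening, from 0 (shut) to 1 (fully open). A call has 1 to 10 rows; each row is the pose to reach, as a shift and turn from the pose commanded when the call began, along the tool's axes at that moment; what a row does not reach only later rows make up. A row lasts 1/10 s, in which the tool goes at most 50 mm and 8.59 degrees, less where a joint would pass 70% of its speed; a pose out of reach is approached as far as the arm can. A call with a gripper value outside its range is refused whole. The fingers move at their own pace and stop on an object; "grip_force" is the grip in N (left out, the last holds). Time passes only in rows, so rows that repeat a pose let the fingers close. It gives the time, the measured TCP pose, the force and the opening at its end, in the units of the state.
- env.get_obs(): the state, without advancing time (a new reading comes with each control period).
- env.get_image(name): name is "side" or "top"; returns a dict with "color" (400x640x3 uint8, red, green, blue), "fov_y" (degrees; the focal length in pixels is half the picture's height over the tangent of half this angle, whatever the lens; pixels are square), "cx", "cy" (the principal point, pixels), "extrinsics" (4x4, takes a point from world to camera coordinates). Camera axes: x right, y up, looking along -z (the intrinsics and any distortion apply to the point x, -y, -z); pixel columns grow to the right and rows downward; lengths in m; the calibration is good to about 2 mm. A picture is of the moment at which its call begins. There is no depth.
- env.sign_off(): hands the job in, once; it reports no verdict.
The state is a dict: "t": time; "qpos": joint angles; "qvel": joint speeds; "joint_torque": joint torques, N m; "tool_pos": TCP position; "tool_rot": TCP orientation; "force": force on the tool from outside, world axes, zero at the start; "moment": the same for the moment, N m; "grip_width": opening from 0.0 (shut) to 1.0 (fully open).
Only numpy, scipy, OpenCV 4.12 (cv2) and the standard library are available. Lean on these libraries where they do the work, as an engineer would, in place of code of your own. Each camera call takes 0.05 s, during which the arm holds its last target. There are 200 camera calls.

## Working session

There is one attempt and no reset: what is moved stays moved. The work goes in short steps, Python scripts to look and compute and a tool call to move; the robot and the scene stay as the last step left them, time stands still between calls to the robot, and variables do not carry over. Pictures are saved under pics/ and viewed, about 8 in all and at most 12, crops included, and the job is handed in when it is done.

Besides the shell and the picture viewer there is one more tool, called after "Emit:" as name(argument=value, ...) on one line, values as JSON. move_arm: Moves the arm, as the interface text tells. Its arguments: {"type":"object","properties":{"series":{"type":"array","items":{"type":"array"}},"grip_force":{"type":"number"}},"required":["series"]}

```bash
mkdir -p pics
cat > h.py <<'E'
import numpy as np, cv2
from scipy.spatial.transform import Rotation as R
from plant import env
def grab(n,f=None):
    d=env.get_image(n)
    if f: cv2.imwrite('pics/'+f,d['color'][:,:,::-1])
    return d
def foc(d): return 200/np.tan(np.radians(d['fov_y'])/2)
def ray(d,u,v):
    E=np.array(d['extrinsics']);f=foc(d)
    c=np.array([(u-d['cx'])/f,-(v-d['cy'])/f,-1]);Rm=E[:3,:3]
    return -Rm.T@E[:3,3],Rm.T@c
def onz(d,u,v,z):
    o,r=ray(d,u,v);return o+r*(z-o[2])/r[2]
def proj(d,p):
    E=np.array(d['extrinsics']);c=E[:3,:3]@np.array(p)+E[:3,3];f=foc(d)
    return np.array([d['cx']+f*c[0]/-c[2],d['cy']-f*c[1]/-c[2]])
E
python3 - <<'E'
from h import *
o=env.get_obs();print(o)
for n in('side','top'):
    d=grab(n,n+'0.png');print({k:v for k,v in d.items() if k!='color'},ray(d,320,200))
E
```

```text
{'t': 0.0, 'qpos': array([ 1.23628352,  0.6001075 , -0.00252451,  1.60011603,  0.00180418,
        0.94289039, -0.07982602]), 'qvel': array([-1.05403045e-03,  1.75145666e-03,  1.49723695e-05, -9.68185886e-04,
        1.07381737e-03, -1.00207340e-03, -2.46016369e-03]), 'joint_torque': array([ 5.23020117e-04, -7.65078449e+01,  1.49755374e+00, -2.52350682e+01,
       -5.23707457e-02,  1.70273875e-02,  1.60934096e-04]), 'tool_pos': array([ 0.18469901, -0.70058383,  0.21777792]), 'tool_rot': array([ 2.08424214,  0.27179291, -2.08497123]), 'force': array([-0.91002577, -0.91139244, -0.1417619 ]), 'moment': array([0.00458887, 0.00084968, 0.00064801]), 'grip_width': 0.9975922026625863}
{'fov_y': 54.205547360860066, 'cx': 315.4183599048095, 'cy': 199.74924008380881, 'extrinsics': array([[-0.90228906,  0.43076204,  0.01784701,  0.56886786],
       [-0.2740307 , -0.60496859,  0.74760965, -0.030671  ],
       [ 0.33283874,  0.66966938,  0.66389856, -1.46705208],
       [ 0.        ,  0.        ,  0.        ,  1.        ]])} (array([0.99317021, 0.71883818, 0.98675111]), array([-0.34324144, -0.66423088, -0.66416905]))
{'fov_y': 45.78504644619254, 'cx': 313.5318333936457, 'cy': 203.36871967160315, 'extrinsics': array([[-0.00760318, -0.99996543, -0.00336594, -0.14838277],
       [ 0.99433702, -0.00791711,  0.10597738, -0.57907138],
       [-0.10600036, -0.00254111,  0.99436284, -1.56423223],
       [ 0.        ,  0.        ,  0.        ,  1.        ]])} (array([ 0.40885475, -0.1569371 ,  1.61628343]), array([ 0.11296868, -0.01117106, -0.99365505]))
```

View pics/top0.png

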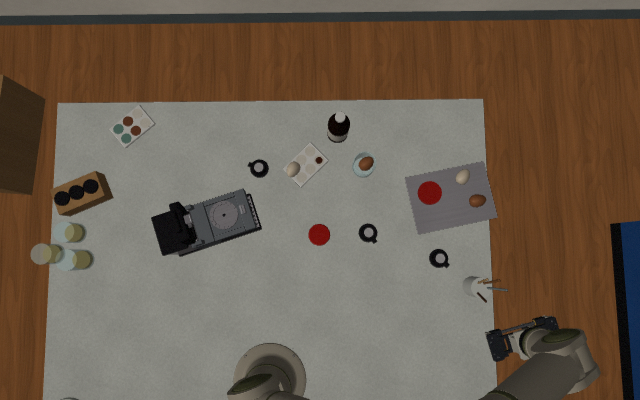

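View pics/side0.png

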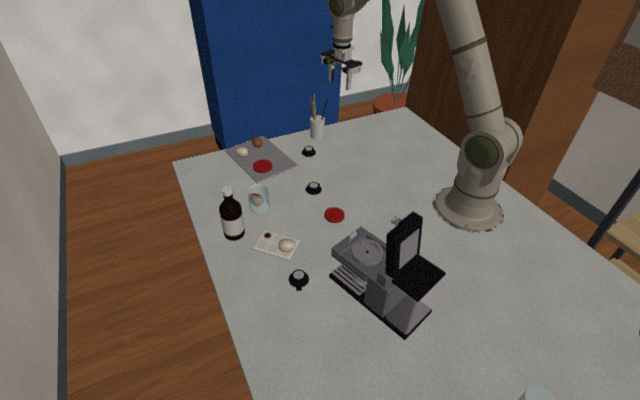

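The top view shows three pods: (259,168), (368,233) and (439,258). The middle one is nearest to the base at (270,375). The brewer well is near (224,214), with its front to the right. I'll measure with masks and enlarged crops.

Run:
```python
from h import *
T=grab('top');S=grab('side')
for u,v in[(259,168),(368,233),(439,258)]:
    p=onz(T,u,v,.024);print(u,v,p,np.hypot(*p[:2]),proj(S,p))
# base check
print(proj(T,[0,0,0]),proj(S,[0,0,0]))
def crop(d,u,v,w,h,s): 
    return cv2.resize(d['color'][v:v+h,u:u+w],None,fx=s,fy=s,interpolation=cv2.INTER_CUBIC)[:,:,::-1]
a=crop(T,145,180,125,80,6); b=crop(T,345,212,46,42,6)
c=crop(S,320,205,130,130,3); e=crop(S,290,165,50,45,6)
im=np.zeros((590,760,3),np.uint8)
im=np.zeros((600,800,3),np.uint8)
a=cv2.resize(a,(500,320));im[:320,:500]=a;im[:252,510:786]=b
im[325:595,:270]=cv2.resize(c,(270,270));im[325:595,300:600]=e
cv2.imwrite('pics/c1.png',im)
```

```text
259 168 [0.70133757 0.03212224 0.024     ] 0.7020728083659056 [299.18932573 273.04365627]
368 233 [ 0.47710035 -0.3349619   0.024     ] 0.5829444336900905 [314.00760209 184.50229706]
439 258 [ 0.39193694 -0.57013243  0.024     ] 0.6918565966535868 [308.5468746  148.15254617]
[268.602555  378.7075394] [466.95116404 207.9192607 ]
```

View pics/c1.png

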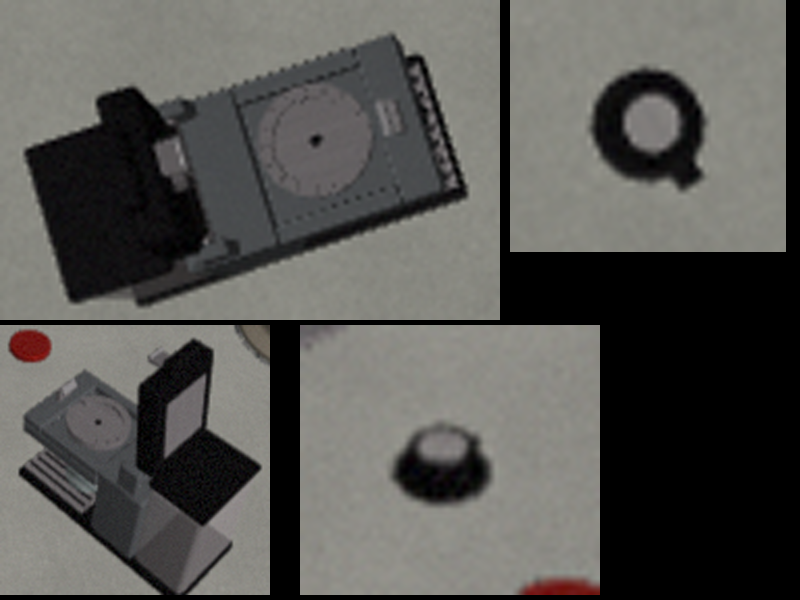

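Run:
```python
from h import *
Ts=[grab('top') for _ in range(6)];T=Ts[0]
C=np.mean([t['color'] for t in Ts],0);g=C.mean(2)
Ss=[grab('side') for _ in range(6)];S=Ss[0];CS=np.mean([t['color'] for t in Ss],0)
def big(x): return cv2.resize(x.astype(np.float32),None,fx=8,fy=8,interpolation=cv2.INTER_CUBIC)
def un(p,u0,v0): return (np.array(p)+.5)/8-.5+[u0,v0]
# pod in top
u0,v0=348,214; c=big(g[v0:v0+40,u0:u0+42]); bg=np.median(c)
m=(c<bg*.55).astype(np.uint8)
cs,_=cv2.findContours(m,0,2);k=max(cs,key=cv2.contourArea)
f=np.zeros_like(m);cv2.drawContours(f,[k],-1,1,-1)
op=cv2.morphologyEx(f,cv2.MORPH_OPEN,cv2.getStructuringElement(2,(91,91)))
ko=max(cv2.findContours(op,0,2)[0],key=cv2.contourArea)
(cx,cy),r=cv2.minEnclosingCircle(ko);el=cv2.fitEllipse(ko);cc=un(el[0],u0,v0)
pc=onz(T,*cc,.004);print('flange',cc,np.array(el[1])/8,pc)
far=max(k[:,0,:],key=lambda q:np.hypot(*(q-np.array(el[0]))))
t=cv2.subtract(f,op);n,l,st,ce=cv2.connectedComponentsWithStats(t);i=1+np.argmax(st[1:,4])
tp=onz(T,*un(ce[i],u0,v0),.004);d=tp-pc;print('tongue',tp,np.hypot(*d[:2]),'dir deg',np.degrees(np.arctan2(d[1],d[0])))
w=((c>bg*.7)&(f>0)).astype(np.uint8);n,l,st,ce=cv2.connectedComponentsWithStats(w);i=1+np.argmax(st[1:,4])
print('top disk',onz(T,*un(ce[i],u0,v0),.024),st[i]/8)
# side: flange+drum light disk
q=proj(S,[*pc[:2],.024]).astype(int);u0,v0=q-18
c=big(CS.mean(2)[v0:v0+36,u0:u0+36]);bg=np.median(c);m=(c<bg*.55).astype(np.uint8)
k=max(cv2.findContours(m,0,2)[0],key=cv2.contourArea);f=np.zeros_like(m);cv2.drawContours(f,[k],-1,1,-1)
w=((c>bg*.65)&(f>0)).astype(np.uint8);n,l,st,ce=cv2.connectedComponentsWithStats(w);i=1+np.argmax(st[1:,4])
print('side top disk',un(ce[i],u0,v0),onz(S,*un(ce[i],u0,v0),.024),'pred',proj(S,[*pc[:2],.024]))
# cradle: colour
for (u,v) in [(215,210),(232,222),(205,218),(224,214),(245,195),(241,209)]: print(u,v,C[v,u].round())
u0,v0=205,193;c=C[v0:v0+42,u0:u0+42];np.set_printoptions(linewidth=250)
print((c[::2,::2,0]-c[::2,::2,2]).round().astype(int)); print(c[::2,::2].mean(2).round().astype(int))
```

```text
flange [367.60227776 232.45163345] [18.12821198 18.64656258] [ 0.47983026 -0.33588323  0.004     ]
tongue [ 0.45087892 -0.35786483  0.004     ] 0.03635066766606928 dir deg -142.7920436561073
top disk [ 0.48035352 -0.33581298  0.024     ] [ 16.125  14.      9.125   9.125 516.   ]Traceback (most recent call last):
  File "<stdin>", line 25, in <module>
    return _wrapfunc(a, 'argmax', axis=axis, out=out, **kwds)
    return bound(*args, **kwds)
ValueError: attempt to get argmax of an empty sequence
```

Run:
```python
from h import *
C=np.mean([grab('top')['color'] for _ in range(6)],0);T=grab('top');S=grab('side')
u0,v0=205,193;c=C[v0:v0+42,u0:u0+42];np.set_printoptions(linewidth=250)
rb=c[:,:,0]-c[:,:,2];print(rb[::2,::2].round().astype(int)); print(c[::2,::2].mean(2).round().astype(int))
def out(name,d,img,u0,v0,w,h,thr,lo=False):
    c=cv2.resize(img[v0:v0+h,u0:u0+w].astype(np.float32),None,fx=8,fy=8,interpolation=cv2.INTER_CUBIC)
    m=((c<thr) if lo else (c>thr)).astype(np.uint8)
    if not lo: m=cv2.morphologyEx(m,cv2.MORPH_OPEN,np.ones((21,21)))
    k=max(cv2.findContours(m,0,2)[0],key=cv2.contourArea);h_=cv2.convexHull(k);e=cv2.fitEllipse(h_)
    p=(np.array(e[0])+.5)/8-.5+[u0,v0];print(name,p,np.array(e[1])/8,onz(d,*p,.15));return p
out('cradle top',T,rb,205,193,40,42,-1)
# drain hole
out('hole top',T,C.mean(2),219,209,10,10,55,True)
CS=np.mean([grab('side')['color'] for _ in range(6)],0)
sb=CS[:,:,0]-CS[:,:,2];print(sb[230:275:2,340:395:2].round().astype(int))
out('cradle side',S,sb,345,232,40,38,-1)
print(proj(S,[.5,-.3,.15]))
```

```text
[[ 7  6  7  7  8  8  7  7  7  7  7  3 -4 -4 -3 -5 -4 -4 -4 -4 -1]
 [ 8  7  8  8  8  8  7  7  2 -4 -4 -4 -5 -4 -4 -4 -4 -4 -4 -5 -3]
 [ 7  7  7  7  7  3 -4 -4 -4 -4 -4 -4 -5 -2 -3 -5 -3 -4 -5 -4 -4]
 [ 7  6  2 -5 -4 -4 -4 -4 -4 -4 -3 -4 -4 -4 -4 -4 -4 -5 -4 -4 -4]
 [-5 -4 -5 -4 -4 -4 -4  2  3  3  2  2 -3 -5 -5 -5 -5 -4 -4 -4 -5]
 [-4 -5 -4 -4 -3  0  3  2  2  2  3  2  3  3 -4 -4 -5 -4 -4 -4 -3]
 [-5 -3 -2 -3  0  2  2  3  2  2  2  2  3  3  3 -3 -4 -2  2  2 -4]
 [-4 -4 -5 -2  2  2  2  2  2  2  2  3  3  3  2  0 -4 -1  1  2 -4]
 [-2 -4 -4  2  1  4  2  3  4  3  3  3  2  2  3  3 -4 -4  1  2 -1]
 [-3 -4 -3  3  2  3  3  2  3  2  2  3  3  3  2  2  2 -4  0  0  2]
 [-4 -4 -2  2  2  3  2  2  2  1  2  3  3  3  2  2  2 -6 -1 -2 -1]
 [-4 -3 -2  2  2  2  2  3  4 -1  2  1  2  3  2  2  2 -4 -5 -4 -4]
 [-4 -2 -2  3  2  3  4  4  4  3  3  2  3  3  2  2  2 -4 -4 -4 -4]
 [-4 -4 -5  4  2  2  2  2  1  4  2  2  4  2  3  3  0 -3 -4 -4 -4]
 [-4 -5 -3  2  3  2  2  2  2  3  3  3  2  2  2  3 -4 -4 -4 -4 -4]
 [-4 -4 -3 -4  2  3  2  2  3  2  3  2  2  2  2  0 -4 -4 -4 -5 -4]
 [-4 -4 -2 -4 -1  2  3  2  2  3  2  2  2  2 
[... 1661 characters left out ...]
  76  75  78  76]
 [ 75  75  54  79  86  85  97  84  97  97  98  97  97  94  69  74  76  75  76  73  77]
 [ 75  74  76  54  75  75  90  86  97  97  97  95  93  63  76  75  72  77  68  77  78]
 [ 76  74  75  34  75  76  76  76  73  77  64  76  75  72  76  68  76  74  76  76  56]
 [ 75  75  74  49  79  75  76  76  75  76  74  76  68  76  74  76  76  76  76  52  34]
 [ 75  76  75  74  57  76  76  74  77  68  76  75  75  75  76  76  52  34  23  18  17]]Traceback (most recent call last):
  File "<stdin>", line 11, in <module>
  File "<stdin>", line 6, in out
cv2.error: OpenCV(4.12.0) /io/opencv/modules/imgproc/src/resize.cpp:4208: error: (-215:Assertion failed) !ssize.empty() in function 'resize'
```

Run:
```python
from h import *
C=np.mean([grab('top')['color'] for _ in range(6)],0);T=grab('top');S=grab('side')
rb=C[:,:,0]-C[:,:,2];CS=np.mean([grab('side')['color'] for _ in range(6)],0);sb=CS[:,:,0]-CS[:,:,2]
def out(name,d,img,u0,v0,w,h,thr,lo=False,z=.15):
    c=cv2.resize(img[v0:v0+h,u0:u0+w].astype(np.float32),None,fx=8,fy=8,interpolation=cv2.INTER_CUBIC)
    m=((c<thr) if lo else (c>thr)).astype(np.uint8)
    if not lo: m=cv2.morphologyEx(m,cv2.MORPH_OPEN,np.ones((21,21)))
    k=max(cv2.findContours(m,0,2)[0],key=cv2.contourArea);h_=cv2.convexHull(k);e=cv2.fitEllipse(h_)
    p=(np.array(e[0])+.5)/8-.5+[u0,v0];print(name,p,np.array(e[1])/8,onz(d,*p,z));return p
out('cradle top',T,rb,205,200,33,32,-1)
out('hole top',T,C.mean(2),219,209,10,10,55,True,.144)
out('cradle side',S,sb,345,234,40,34,-1)
out('hole side',S,CS.mean(2),360,243,16,16,55,True,.144)
pts=[]
for u in range(195,241):
    col=rb[180:215,u]; i=np.argmax(col<1.5); v=180+i-1+(col[i-1]-1.5)/(col[i-1]-col[i]); pts.append(onz(T,u,v,.141)[:2])
pts=np.array(pts,np.float32)
vx,vy,x0,y0=cv2.fitLine(pts,cv2.DIST_HUBER,0,.001,.001).ravel();print('edge',x0,y0,np.degrees(np.arctan2(vy,vx)),np.abs((pts[:,0]-x0)*vy-(pts[:,1]-y0)*vx).max())
for p in[(242.5,189.25),(255,228.25)]: print(onz(T,*p,.141))
```

```text
cradle top [223.38739395 214.46129608] [28.89224815 29.12187386] [0.53272757 0.12719739 0.15      ]
hole top [223.51750374 214.64630604] [2.45260262 3.00472498] [0.53265209 0.12794657 0.144     ]
cradle side [366.92931366 251.70628548] [26.99650002 32.38803101] [0.53645468 0.13333799 0.15      ]
hole side [366.78472185 251.40107918] [2.18896794 2.56167674] [0.53296334 0.12799158 0.144     ]
edge 0.5918257 0.14437108 -71.92686 0.0010130797
[0.61253976 0.06981395 0.141     ]
[0.48959974 0.02982393 0.141     ]
```

```bash
cat >> h.py <<'E'
def st():
    o=env.get_obs();M=R.from_rotvec(o['tool_rot']).as_matrix();return o,M
def plan(p,yaw):
    """shift/turn in tool axes to TCP p, pointing down, tool y at world yaw deg (mod 180)"""
    o,M=st();c=np.radians(yaw);y=np.array([np.cos(c),np.sin(c),0]);x=np.array([0,0,-1.])
    for s in(1,-1):
        G=np.c_[x,s*y,np.cross(x,s*y)];print('shift mm',(M.T@(np.array(p)-o['tool_pos'])*1000).round(1),'turn',np.degrees(R.from_matrix(M.T@G).as_rotvec()).round(1))
E
python3 - <<'E'
from h import *
o,M=st();print(o['t'],M.round(3),np.degrees(np.arctan2(M[1,1],M[0,1])))
plan([.480,-.336,.12],127.2)
plan([.533,.128,.25],198.1)
E
```

```text
1.9 [[-0.     0.255 -0.967]
 [-0.    -0.967 -0.255]
 [-1.    -0.     0.   ]] -75.22926072889487
shift mm [  98.6 -277.7 -378.5] turn [157.6   0.   -0. ]
shift mm [  98.6 -277.7 -378.5] turn [-22.4   0.    0. ]
shift mm [ -31.4 -712.9 -548. ] turn [86.7  0.  -0. ]
shift mm [ -31.4 -712.9 -548. ] turn [-93.3   0.    0. ]
```

Emit:
move_arm(series=[[[0,-0.028,-0.038],[-2.2,0,0],1],[[0,-0.056,-0.076],[-4.5,0,0],1],[[0,-0.083,-0.114],[-6.7,0,0],1],[[0,-0.111,-0.151],[-9,0,0],1],[[0,-0.139,-0.189],[-11.2,0,0],1],[[0,-0.167,-0.227],[-13.4,0,0],1],[[0,-0.194,-0.265],[-15.7,0,0],1],[[0,-0.222,-0.303],[-18,0,0],1],[[0.02,-0.25,-0.341],[-20.2,0,0],1],[[0.05,-0.278,-0.378],[-22.4,0,0],1]], grip_force=12)

```text
t: 2.9
tool_pos: [0.4783, -0.3389, 0.1732]
tool_rot: [1.849, 0.62, -1.843]
force: [0.4, 0.1, -0.4]
grip_width: 0.998
```

Emit:
move_arm(series=[[[0.02,0,0],[0,0,0],1],[[0.05,0,0],[0,0,0],1],[[0.07,0,0],[0,0,0],1],[[0.08,0,0],[0,0,0],1],[[0.08,0,0],[0,0,0],1]])

```text
t: 3.4
tool_pos: [0.4756, -0.3399, 0.0911]
tool_rot: [1.848, 0.623, -1.85]
force: [-0.2, -0.7, 0.8]
grip_width: 1.004
```

Run:
```python
from h import *
o,M=st();print(o['t'],o['tool_pos'],o['qpos'].round(2),o['force']);plan([.480,-.336,.009],127.2)
T=grab('top');S=grab('side')
print(proj(T,o['tool_pos']),proj(S,o['tool_pos']))
a=cv2.resize(T['color'][195:265,325:405],(400,350),interpolation=2);b=cv2.resize(S['color'][130:215,265:365],(400,340),interpolation=2)
im=np.zeros((350,800,3),np.uint8);im[:,:400]=a;im[:340,400:]=b;cv2.imwrite('pics/g1.png',im[:,:,::-1])
```

```text
3.4 [ 0.47561064 -0.33988269  0.09109958] [ 0.6   0.6  -0.11  2.02  0.13  0.52 -0.53] [-0.1662377  -0.70131504  0.75435394]
shift mm [82.1 -0.3 -5.9] turn [ 1.8e+02  2.0e-01 -1.0e-01]
shift mm [82.1 -0.3 -5.9] turn [-0.   0.   0.1]
[371.85535163 232.53857406] [314.08037627 169.90226938]
```

View pics/g1.png

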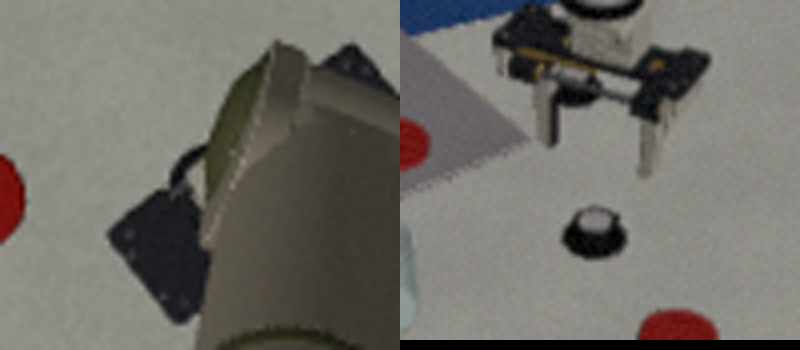

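The side view shows the fingertips straddling the pod. Their midpoint at (314,170) agrees with the projected TCP, so I'm descending and gripping.

Emit:
move_arm(series=[[[0.025,0,-0.003],[0,0,0],1],[[0.05,0,-0.006],[0,0,0],1],[[0.072,0,-0.006],[0,0,0],1],[[0.082,0,-0.006],[0,0,0],1],[[0.082,0,-0.006],[0,0,0],1],[[0.082,0,-0.006],[0,0,0],0],[[0.082,0,-0.006],[0,0,0],0],[[0.082,0,-0.006],[0,0,0],0],[[0.082,0,-0.006],[0,0,0],0],[[0.082,0,-0.006],[0,0,0],0]], grip_force=12)

```text
t: 4.5
tool_pos: [0.481, -0.3367, 0.0105]
tool_rot: [1.849, 0.621, -1.848]
force: [-0.1, 0.3, -0.5]
grip_width: 0.619
```

Emit:
move_arm(series=[[[0,0,0],[0,0,0],0],[[0,0,0],[0,0,0],0],[[0,0,0],[0,0,0],0]])

```text
t: 4.8
tool_pos: [0.4809, -0.3365, 0.0102]
tool_rot: [1.848, 0.622, -1.848]
force: [-0.8, 0.4, 3.4]
grip_width: 0.509
```

Emit:
move_arm(series=[[[0,0,0],[0,0,0],0],[[0,0,0],[0,0,0],0],[[-0.02,0,0],[0,0,0],0],[[-0.06,0,0],[0,0,0],0],[[-0.11,0,0],[0,0,0],0],[[-0.16,0,0],[0,0,0],0],[[-0.21,0,0],[0,0,0],0],[[-0.25,0,0],[0,0,0],0],[[-0.25,0,0],[0,0,0],0]])

```text
t: 5.7
tool_pos: [0.483, -0.3378, 0.2657]
tool_rot: [1.852, 0.614, -1.841]
force: [-0.0, 0.7, 0.3]
grip_width: 0.506
```

Run:
```python
from h import *
o,M=st();print(o['t'],o['tool_pos'],o['qpos'].round(2),o['force'],o['grip_width']);plan([.533,.128,.25],18.1)
```

```text
5.7 [ 0.48300203 -0.33784982  0.2657404 ] [ 0.62  0.39 -0.15  1.87  0.07  0.89 -0.48] [-0.03637922  0.70526003  0.26626415] 0.5059413873159571
shift mm [  13.9 -341.3 -321.1] turn [-71.    0.1  -0.5]
shift mm [  13.9 -341.3 -321.1] turn [109.   -0.6  -0.2]
```

Emit:
move_arm(series=[[[0,-0.026,-0.025],[-5,0,0],0],[[0,-0.055,-0.052],[-12,0,0],0],[[0,-0.085,-0.08],[-19,0,0],0],[[0,-0.115,-0.109],[-26,0,0],0],[[0,-0.147,-0.138],[-33,0,0],0],[[0,-0.179,-0.168],[-40,0,0],0],[[0,-0.211,-0.199],[-47,0,0],0],[[0,-0.243,-0.229],[-54,0,0],0],[[0,-0.275,-0.259],[-61,0,0],0],[[0,-0.3,-0.282],[-66,0,0],0]])

```text
t: 6.7
tool_pos: [0.5238, 0.0756, 0.2592]
tool_rot: [1.034, 1.313, -1.034]
force: [0.3, -0.4, -0.3]
grip_width: 0.512
```

Run:
```python
from h import *
o,M=st();print(o['t'],o['tool_pos'],o['qpos'].round(2),o['force'],o['grip_width']);plan([.533,.128,.21],18.1)
```

```text
6.7 [0.52380646 0.07562588 0.25924792] [ 0.15  0.36 -0.53  1.98  0.24  0.87 -0.27] [ 0.33731913 -0.44979224 -0.32176439] 0.5118486831358093
shift mm [ 49.3  21.2 -48.7] turn [-4.6 -0.1  0. ]
shift mm [ 49.3  21.2 -48.7] turn [1.754e+02 1.000e-01 1.000e-01]
```

Emit:
move_arm(series=[[[0,0.007,-0.016],[-2,0,0],0],[[0.005,0.014,-0.032],[-4,0,0],0],[[0.02,0.021,-0.048],[-4.6,0,0],0],[[0.035,0.021,-0.049],[-4.6,0,0],0],[[0.049,0.021,-0.049],[-4.6,0,0],0],[[0.049,0.021,-0.049],[-4.6,0,0],0]])

```text
t: 7.3
tool_pos: [0.5326, 0.1238, 0.2088]
tool_rot: [0.976, 1.342, -0.982]
force: [-0.3, -0.2, -0.2]
grip_width: 0.511
```

Run:
```python
from h import *
o,M=st();print(o['t'],o['tool_pos'],o['qpos'].round(2),o['force'],o['grip_width']);plan([.533,.128,.21],18.1)
T=grab('top');S=grab('side')
print(proj(T,o['tool_pos']),proj(S,o['tool_pos']))
a=cv2.resize(T['color'][175:265,170:270],(400,360),interpolation=2);b=cv2.resize(S['color'][180:280,320:420],(400,400),interpolation=2)
im=np.zeros((400,800,3),np.uint8);im[:360,:400]=a;im[:,400:]=b;cv2.imwrite('pics/g2.png',im[:,:,::-1])
```

```text
7.3 [0.53260951 0.12384445 0.20878217] [ 0.05  0.44 -0.53  1.99  0.31  0.79 -0.35] [-0.28664795 -0.21493715 -0.2446792 ] 0.5107224163406048
shift mm [-1.2  1.6 -3.8] turn [-0.4  0.   0.2]
shift mm [-1.2  1.6 -3.8] turn [179.6   0.4  -0. ]
[220.7156997  212.86306117] [368.59983542 234.66980203]
```

View pics/g2.png

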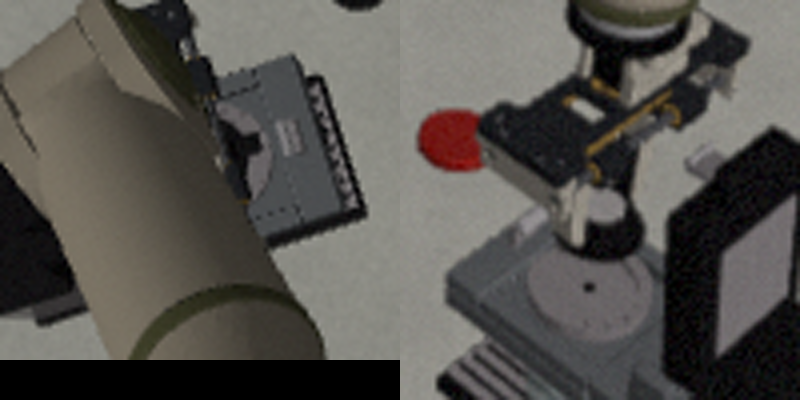

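The side view shows the pod level above the cradle, with its light top at about (372,231). In the top view the tongue points to the front notch. I'm correcting, lowering to 10 mm above the rim and measuring the pod in the grip.

Emit:
move_arm(series=[[[0.01,0.002,-0.004],[-0.4,0,0.2],0],[[0.025,0.002,-0.004],[-0.4,0,0.2],0],[[0.035,0.002,-0.004],[-0.4,0,0.2],0],[[0.038,0.002,-0.004],[-0.4,0,0.2],0],[[0.038,0.002,-0.004],[-0.4,0,0.2],0]])

```text
t: 7.9
tool_pos: [0.5342, 0.1298, 0.1728]
tool_rot: [0.974, 1.341, -0.97]
force: [-0.4, -0.1, -0.2]
grip_width: 0.508
```

Run:
```python
from h import *
o,M=st();print(o['t'],o['tool_pos'],o['force'],o['grip_width']);plan([.533,.128,.159],18.1)
Ss=[grab('side') for _ in range(4)];S=Ss[0];C=np.mean([s['color'] for s in Ss],0)
tp=o['tool_pos']+[0,0,.015];u,v=proj(S,tp);print('pred disk',u,v)
u0,v0=int(u)-15,int(v)-15
c=cv2.resize(C.mean(2)[v0:v0+30,u0:u0+30].astype(np.float32),None,fx=8,fy=8,interpolation=2)
np.set_printoptions(linewidth=250);print(C.mean(2)[v0:v0+30,u0:u0+30].round().astype(int))
b=cv2.resize(C[200:280,330:410].astype(np.uint8),(640,640),interpolation=2)[:600];cv2.imwrite('pics/g3.png',b[:,:,::-1])
```

```text
7.9 [0.53415887 0.12981024 0.17277533] [-0.40756111 -0.05995961 -0.22769241] 0.5076698941437426
shift mm [13.8 -1.7  1.4] turn [ 0.1 -0.  -0.2]
shift mm [13.8 -1.7  1.4] turn [-179.9    0.3   -0. ]
pred disk 368.4231980206432 241.52172187079634
[[ 24  28  27  24  25  28  24  31  25  28  28  28  32  27  26  32  46  71  82  69  56  24  28  36  55  66  70  80 102 129]
 [ 24  30  27  25  29  24  28  28  25  30  26  29  31  29  33  57  80  80  63  44  28  24  35  54  65  73  95 123 132 136]
 [ 26  28  24  27  28  28  26  27  26  28  23  28  28  38  61  80  73  53  35  28  27  24  29  43  58  71 117 138 136 130]
 [ 29  27  28  27  25  30  24  31  27  27  28  27  35  64  81  67  43  30  25  28  28  27  30  31  33  62 125 139 139 136]
 [ 28  27  27  29  24  27  23  25  26  26  26  26  36  61  61  43  32  23  25  24  26  30  31  26  26  68 132 138 138 139]
 [ 28  44  43  26  27  30  29  31  23  27  24  24  27  38  32  24  27  27  25  30  31  27  29  25  31  86 135 138 137 140]
 [ 27  42  62  34  27  31  46  42  26  31  30  28  31  34  33  24  25  26  31  30  29  27  26  25  36  96 136 139 137
[... 2135 characters left out ...]
130 141 133  56  12   8   9  14  12  12  15  12  12  15  14  11   7  38  92  99  98]
 [ 99 100 100  99 100  94  54  24  45  90 117 104  38   4  15  14  17  14  13  18  12  13  12  14  17  19  52  97 103  97]
 [100 103 100  99 101  99  86  50  21  36  60  50  18  12  12  13  12  12  17  13  13  18  11  10  16  36  75 100 100  99]
 [100 101 100 100 102 100  99  89  66  37  19  13  14   6  12  12  13   9  12  14   8   6  16  15  41  74  97 101  99 100]
 [ 85  99 100  98 102 102 102 100  95  87  51  30  23  14  12   9  12  17   8  14  17  20  29  59  90 100 101 100 103  98]
 [ 68  93 101 100 101 100 101 100  99  99  91  85  68  42  38  28  27  27  22  32  43  60  78  95 102 102  99  99 103  93]]
```

View pics/g3.png

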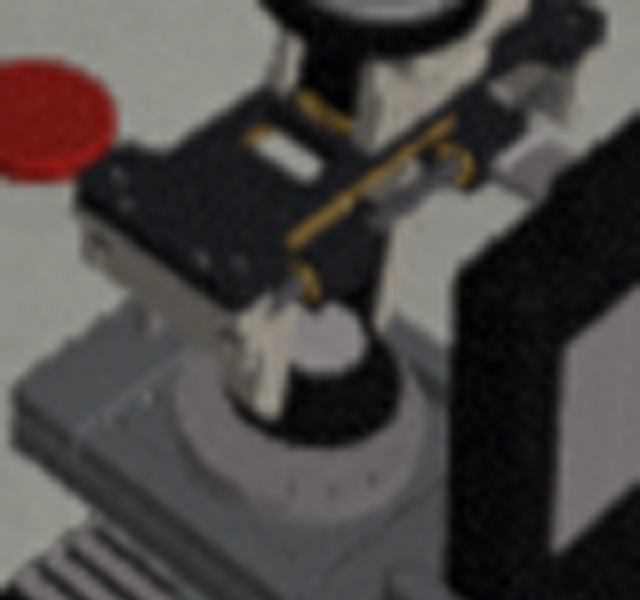

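Emit:
move_arm(series=[[[0.004,-0.001,0.001],[0,0,0],0],[[0.006,-0.001,0.001],[0,0,0],0],[[0.006,-0.001,0.001],[0,0,0],0],[[0.006,-0.001,0.001],[0,0,0],0]])

```text
t: 8.5
tool_pos: [0.5336, 0.1285, 0.167]
tool_rot: [0.974, 1.341, -0.97]
force: [-0.1, 0.0, 0.2]
grip_width: 0.506
```

Run:
```python
from h import *
Ss=[grab('side') for _ in range(6)];S=Ss[0];C=np.mean([s['color'] for s in Ss],0);g=C.mean(2)
for _ in range(3):
    T=grab('top');o,M=st();print(o['t'],o['tool_pos'],o['force'].round(1))
plan([.533,.128,.159],18.1)
t=o['tool_pos'];a=np.linspace(0,6.283,200)
def ext(c,r):
    P=np.array([proj(S,[c[0]+r*np.cos(q),c[1]+r*np.sin(q),c[2]]) for q in a]);return P.min(0).round(1),P.max(0).round(1)
print('tray',ext([.533,.128,.15],.044));b=t-[0,0,.009]
print('flange bottom',ext(b,.032),'flange top',ext(b+[0,0,.004],.032),'disk',ext(b+[0,0,.024],.0155),'drum top',ext(b+[0,0,.024],.02))
print('tray row251',np.array2string(g[251,346:388].round().astype(int),max_line_width=250))
for v in range(248,260): print(v,np.array2string(g[v,354:386].round().astype(int),max_line_width=250))
print('col369',np.array2string(g[236:275,371].round().astype(int),max_line_width=250))
print('drumrow244',np.array2string(g[242:247,360:386].round().astype(int),max_line_width=250))
```

```text
8.85 [0.53367647 0.12857321 0.16714651] [-0.4  0.2  0.7]
8.9 [0.53368495 0.12858848 0.16713902] [ 0.6 -1.1 -0.1]
8.95 [0.53365616 0.12859758 0.16711825] [-0.7 -0.3 -0.3]
shift mm [ 8.1 -0.8  0.4] turn [ 0.1 -0.  -0.2]
shift mm [ 8.1 -0.8  0.4] turn [-179.9    0.3   -0. ]
tray (array([351.4, 238.5]), array([382.7, 262.2]))
flange bottom (array([355.8, 239.9]), array([378.7, 257.1])) flange top (array([355.9, 238.9]), array([378.8, 256.2])) disk (array([362.5, 238.4]), array([373.8, 246.8])) drum top (array([360.9, 237.2]), array([375.4, 248. ]))
tray row251 [ 77  77  76  76  75  75  91 102 101 100 101  95  51  30  50  85 144 141 132  47   9  11   9  16  14  16  13  13  11  17  16   6  15  49  97 102 100  82  76  70  20   7]
248 [100 101 100  82  77  80  81  90 134 140 135  82  23  17  27  29  31  29  22  14  11  14  12  13  15  36  88  99  68  48  50  53]
249 [ 98 100  98  76  67  76  78  89 138 141 134  64  15  13  10  17  16  14  14  16  16  12  12  14   9  32  82  96  92  60  50  45]
250 [ 99 100 100  88  44  57  74  85 141 142 133  56  11  13  13  11  16  13  12  14  14  15  11  1
[... 1252 characters left out ...]
  27  36  87 121 127 127 126 125 127 128  81  29  14  13  16  14  10  13  12  24  75  98 101  93  84  95 100 100  90  78  77  78  78  75  70  77  76  77]
drumrow244 [[126 135 128 140 137 137 129 124 124 125 128 127 127 128 115  52  42  81  77  75  77  77  79  90 110 121]
 [107 134 126 139 137 137 130 127 125 125 127 126 128 128 123  66  29  55  77  69  78  77  78  78  85  89]
 [103 135 126 137 138 137 132 130 128 125 125 125 129 129 123  58  18  37  67  77  73  73  76  76  77  75]
 [107 123 120 136 139 136 128 129 131 130 128 127 128 124 106  40  12  18  41  73  80  61  69  75  79  75]
 [111 104 119 137 135 114  87 108 129 130 128 128 121  92  61  20  14  12  26  68  93  69  54  63  77  75]]
```

Emit:
move_arm(series=[[[0.002,-0.001,0.0015],[0,0,-0.2],0],[[0.004,-0.001,0.0015],[0,0,-0.2],0],[[0.006,-0.001,0.0015],[0,0,-0.2],0],[[0.008,-0.001,0.0015],[0,0,-0.2],0],[[0.009,-0.001,0.0015],[0,0,-0.2],0],[[0.009,-0.001,0.0015],[0,0,-0.2],0],[[0.009,-0.001,0.0015],[0,0,-0.2],0]])

```text
t: 9.65
tool_pos: [0.5335, 0.127, 0.1583]
tool_rot: [0.973, 1.342, -0.972]
force: [0.5, 0.1, 3.9]
grip_width: 0.508
```

Emit:
move_arm(series=[[[0.001,0,0],[0,0,0],0],[[0.002,0,0],[0,0,0],0],[[0.003,0,0],[0,0,0],0],[[0.003,0,0],[0,0,0],0],[[0.003,0,0],[0,0,0],0]])

```text
t: 10.15
tool_pos: [0.5336, 0.1271, 0.1551]
tool_rot: [0.973, 1.342, -0.972]
force: [3.6, 1.7, 1.3]
grip_width: 0.507
```

Emit:
move_arm(series=[[[0,0.001,0],[0,0,0],0],[[0.001,0.001,0],[0,0,0],0],[[0.001,0.001,0],[0,0,0],0],[[0.001,0.001,0],[0,0,0],0]])

```text
t: 10.55
tool_pos: [0.534, 0.1269, 0.1541]
tool_rot: [0.972, 1.343, -0.973]
force: [1.5, -0.2, 3.1]
grip_width: 0.507
```

Emit:
move_arm(series=[[[0,0,0],[0,0,0],0.6],[[0,0,0],[0,0,0],0.7],[[0,0,0],[0,0,0],0.85],[[0,0,0],[0,0,0],0.85],[[0,0,0],[0,0,0],0.85],[[-0.01,0,0],[0,0,0],0.85],[[-0.03,0,0],[0,0,0],0.85],[[-0.06,0,0],[0,0,0],0.85],[[-0.09,0,0],[0,0,0],0.85]])

```text
t: 11.45
tool_pos: [0.5338, 0.1272, 0.2456]
tool_rot: [0.972, 1.344, -0.973]
force: [-0.1, -0.0, 0.6]
grip_width: 0.85
```

Emit:
move_arm(series=[[[-0.05,0,0],[0,0,0],0.5],[[-0.1,0,0],[0,0,0],0.3],[[-0.15,0,0],[0,0,0],0.1],[[-0.18,0,0],[0,0,0],0],[[-0.18,0,0],[0,0,0],0],[[-0.18,0,0],[0,0,0],0]])

```text
t: 12.05
tool_pos: [0.5338, 0.1272, 0.4248]
tool_rot: [0.973, 1.342, -0.972]
force: [0.3, 0.2, -0.3]
grip_width: 0.382
```

Run:
```python
from h import *
o,M=st();print(o['t'],o['tool_pos'],o['qpos'].round(2),o['force'],o['grip_width'])
T=grab('top');S=grab('side')
a=cv2.resize(T['color'][170:270,150:270],(400,333),interpolation=2);b=cv2.resize(S['color'][190:290,330:430],(400,400),interpolation=2)
im=np.zeros((400,800,3),np.uint8);im[:333,:400]=a;im[:,400:]=b;cv2.imwrite('pics/g4.png',im[:,:,::-1])
```

```text
12.05 [0.53384325 0.12715202 0.42481618] [ 0.13  0.25 -0.6   1.69  0.15  1.24 -0.18] [ 0.28038147  0.15946347 -0.26355417] 0.3815598727191746
```

View pics/g4.png

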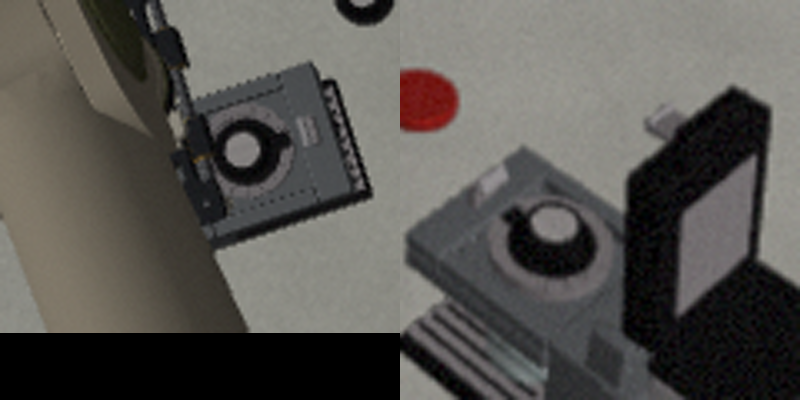

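The pod looks seated, with its tongue in the notch. At release the tips were at 0.154, so the underside was at 0.144, which is the recess floor. Next I'll go over the head and down behind it with the fingers shut.

Emit:
move_arm(series=[[[-0.005,0,-0.03],[0,0,0],0],[[-0.005,0,-0.06],[0,0,0],0],[[-0.005,0,-0.09],[0,0,0],0],[[-0.005,0,-0.12],[0,0,0],0],[[-0.005,0,-0.15],[0,0,0],0],[[-0.005,0,-0.172],[0,0,0],0],[[-0.005,0,-0.172],[0,0,0],0],[[-0.005,0,-0.172],[0,0,0],0]])

```text
t: 12.95
tool_pos: [0.4802, 0.2903, 0.4279]
tool_rot: [0.97, 1.344, -0.974]
force: [0.2, 0.0, 0.7]
grip_width: 0.005
```

```bash
cat >> h.py <<'E'
yw=np.radians(108.1);BX=np.array([np.cos(yw),np.sin(yw),0]);BY=np.array([-BX[1],BX[0],0]);O=np.array([.5315,.1272,0])
def br(p): d=np.array(p)-O;return np.array([d@BX,d@BY,d[2]]).round(4)
E
python3 - <<'E'
from h import *
o,M=st();print(o['t'],o['tool_pos'],br(o['tool_pos']),o['qpos'].round(2),o['force'],o['grip_width'])
T=grab('top');S=grab('side')
a=cv2.resize(T['color'][150:270,130:270],(400,343),interpolation=2);b=cv2.resize(S['color'][110:290,320:500],(400,400),interpolation=2)
im=np.zeros((400,800,3),np.uint8);im[:343,:400]=a;im[:,400:]=b;cv2.imwrite('pics/g5.png',im[:,:,::-1])
E
```

```text
12.95 [0.48022854 0.29027265 0.42785448] [ 0.1709 -0.0019  0.4279] [-0.14  0.28 -0.66  1.66  0.18  1.27 -0.52] [0.2268023  0.04824671 0.74321275] 0.005040633030874646
```

View pics/g5.png

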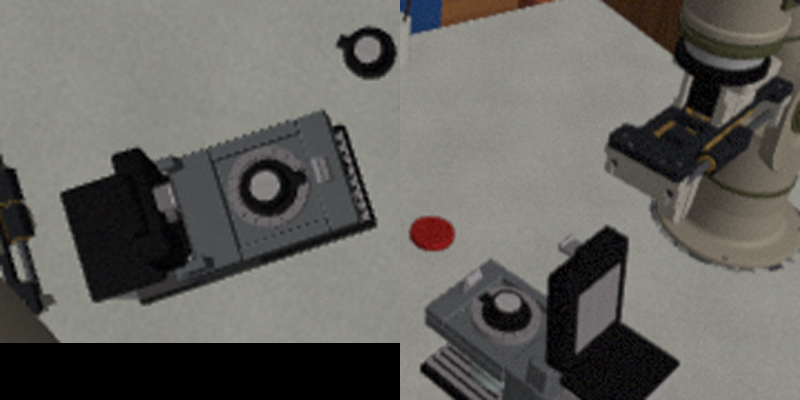

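The top view shows the pod concentric in the tray, with its tongue in the notch and the gripper behind the head. I'm lowering behind the lip and then easing forward.

Emit:
move_arm(series=[[[0.03,0,0],[0,0,0],0],[[0.06,0,0],[0,0,0],0],[[0.09,0,0],[0,0,0],0],[[0.11,0,0],[0,0,0],0],[[0.11,0,0.01],[0,0,0],0],[[0.11,0,0.02],[0,0,0],0],[[0.11,0,0.025],[0,0,0],0],[[0.11,0,0.025],[0,0,0],0]])

```text
t: 13.85
tool_pos: [0.4894, 0.2656, 0.3203]
tool_rot: [0.975, 1.34, -0.973]
force: [-0.4, 0.2, -0.9]
grip_width: 0.007
```

Emit:
move_arm(series=[[[0,0,0.004],[0,0,0],0],[[0,0,0.008],[0,0,0],0],[[0,0,0.012],[0,0,0],0],[[0,0,0.015],[0,0,0],0]])

```text
t: 14.25
tool_pos: [0.4931, 0.2523, 0.3192]
tool_rot: [0.972, 1.343, -0.972]
force: [0.1, -0.5, 0.4]
grip_width: 0.007
```

Run:
```python
from h import *
o,M=st();print(o['t'],br(o['tool_pos']),o['force'],o['moment'])
h=.034;s=.162
for th in np.arange(1.5,-.03,-.1): print(round(th,2),round(.095-s*np.cos(th)+h*np.sin(th)+.0075,4),round(.17+s*np.sin(th)+h*np.cos(th),4))
```

```text
14.25 [ 0.1308 -0.0023  0.3192] [ 0.09581118 -0.47730859  0.39833777] [-0.04826322 -0.10683214  0.00813902]
1.5 0.125 0.334
1.4 0.1085 0.3354
1.3 0.0919 0.3352
1.2 0.0755 0.3333
1.1 0.0593 0.3298
1.0 0.0436 0.3247
0.9 0.0284 0.318
0.8 0.014 0.3099
0.7 0.0005 0.3004
0.6 -0.012 0.2895
0.5 -0.0234 0.2775
0.4 -0.0335 0.2644
0.3 -0.0422 0.2504
0.2 -0.0495 0.2355
0.1 -0.0553 0.22
-0.0 -0.0595 0.204
```

Emit:
move_arm(series=[[[-0.002,0,0.008],[0,0,0],0],[[-0.005,0,0.016],[0,0,0],0],[[-0.008,0,0.0235],[0,0,0],0],[[-0.011,0,0.031],[0,0,0],0],[[-0.014,0,0.039],[0,0,0],0],[[-0.0145,0,0.047],[0,0,0],0],[[-0.0145,0,0.055],[0,0,0],0],[[-0.0125,0,0.0635],[0,0,0],0],[[-0.011,0,0.0715],[0,0,0],0],[[-0.0085,0,0.0795],[0,0,0],0]])

```text
t: 15.25
tool_pos: [0.518, 0.1763, 0.3274]
tool_rot: [0.972, 1.343, -0.973]
force: [0.4, 1.0, 0.4]
grip_width: 0.003
```

Run:
```python
from h import *
T=grab('top');S=grab('side');o,M=st();print(o['t'],br(o['tool_pos']),o['force'],o['moment'])
a=cv2.resize(T['color'][150:270,130:270],(400,343),interpolation=2);b=cv2.resize(S['color'][110:290,320:500],(400,400),interpolation=2)
im=np.zeros((400,800,3),np.uint8);im[:343,:400]=a;im[:,400:]=b;cv2.imwrite('pics/g6.png',im[:,:,::-1])
```

```text
15.35 [ 0.0499 -0.0023  0.327 ] [-0.70600493 -0.25679966  1.06556241] [-0.06985867 -0.10454475 -0.0237565 ]
```

View pics/g6.png

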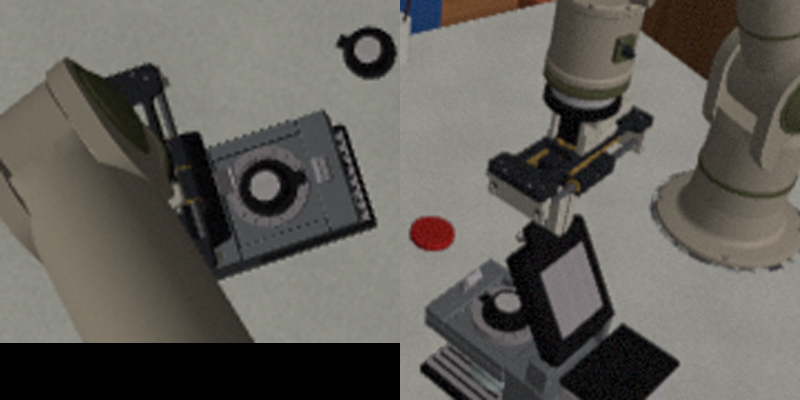

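The head follows at about 1.0 rad with almost no force and the pod stays in place, so I'm continuing along the arc.

Emit:
move_arm(series=[[[0.002,0,0.006],[0,0,0],0],[[0.0055,0,0.014],[0,0,0],0],[[0.009,0,0.0215],[0,0,0],0],[[0.013,0,0.029],[0,0,0],0],[[0.017,0,0.036],[0,0,0],0],[[0.022,0,0.043],[0,0,0],0],[[0.027,0,0.0495],[0,0,0],0],[[0.032,0,0.056],[0,0,0],0],[[0.0375,0,0.062],[0,0,0],0],[[0.0435,0,0.068],[0,0,0],0]])

```text
t: 16.35
tool_pos: [0.5391, 0.112, 0.2836]
tool_rot: [0.972, 1.343, -0.972]
force: [-0.4, 0.5, 0.6]
grip_width: 0.006
```

Emit:
move_arm(series=[[[0.006,0,0.0055],[0,0,0],0],[[0.0125,0,0.0105],[0,0,0],0],[[0.019,0,0.0155],[0,0,0],0],[[0.026,0,0.02],[0,0,0],0],[[0.033,0,0.024],[0,0,0],0],[[0.0405,0,0.028],[0,0,0],0],[[0.048,0,0.0315],[0,0,0],0],[[0.0545,0,0.034],[0,0,0],0],[[0.0545,0,0.034],[0,0,0],0]])

```text
t: 17.25
tool_pos: [0.5492, 0.0795, 0.2285]
tool_rot: [0.972, 1.344, -0.974]
force: [-0.1, 0.7, 0.2]
grip_width: 0.004
```

Run:
```python
from h import *
T=grab('top');S=grab('side');o,M=st();print(o['t'],br(o['tool_pos']),o['force'],o['moment'])
a=cv2.resize(T['color'][150:270,130:270],(400,343),interpolation=2);b=cv2.resize(S['color'][150:290,320:460],(400,400),interpolation=2)
im=np.zeros((400,800,3),np.uint8);im[:343,:400]=a;im[:,400:]=b;cv2.imwrite('pics/g7.png',im[:,:,::-1])
```

```text
17.35 [-0.0503 -0.0025  0.2295] [0.65447822 0.24605247 0.48463621] [-0.04719009 -0.11849719 -0.00934828]
```

View pics/g7.png

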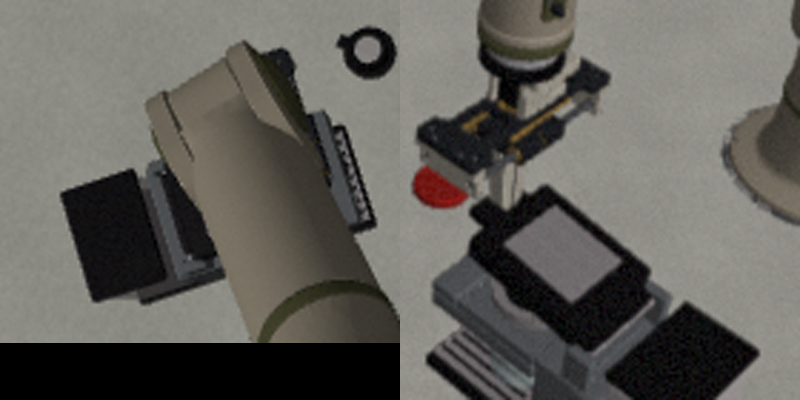

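Head at about 0.15 rad with the fingers on the lip. I'm pressing in small steps and watching the force.

Emit:
move_arm(series=[[[0.002,0,0.006],[0,0,0],0],[[0.005,0,0.011],[0,0,0],0],[[0.008,0,0.014],[0,0,0],0],[[0.011,0,0.015],[0,0,0],0],[[0.013,0,0.015],[0,0,0],0],[[0.013,0,0.015],[0,0,0],0]])

```text
t: 17.95
tool_pos: [0.5544, 0.0653, 0.2166]
tool_rot: [0.972, 1.342, -0.973]
force: [0.7, -1.0, 2.3]
grip_width: 0.0
```

Emit:
move_arm(series=[[[0.001,0,0],[0,0,0],0],[[0.002,0,0],[0,0,0],0],[[0.003,0,0],[0,0,0],0],[[0.004,0,0],[0,0,0],0],[[0.004,0,0],[0,0,0],0]])

```text
t: 18.45
tool_pos: [0.5547, 0.0649, 0.2137]
tool_rot: [0.972, 1.34, -0.973]
force: [-1.5, -5.0, 12.1]
grip_width: 0.006
```

Emit:
move_arm(series=[[[0.001,0,0],[0,0,0],0],[[0.002,0,0],[0,0,0],0],[[0.003,0,0],[0,0,0],0],[[0.003,0,0],[0,0,0],0]])

```text
t: 18.85
tool_pos: [0.5549, 0.0642, 0.2105]
tool_rot: [0.972, 1.34, -0.974]
force: [0.1, -7.9, 10.1]
grip_width: 0.003
```

Emit:
move_arm(series=[[[0.001,0,0],[0,0,0],0],[[0.002,0,0],[0,0,0],0],[[0.002,0,0],[0,0,0],0]])

```text
t: 19.15
tool_pos: [0.5551, 0.0644, 0.2083]
tool_rot: [0.972, 1.34, -0.974]
force: [0.2, -5.3, 8.1]
grip_width: 0.006
```

Emit:
move_arm(series=[[[0.001,0,0],[0,0,0],0],[[0.002,0,0],[0,0,0],0],[[0.002,0,0],[0,0,0],0]])

```text
t: 19.45
tool_pos: [0.5551, 0.0648, 0.2062]
tool_rot: [0.973, 1.34, -0.973]
force: [1.1, -4.0, 6.5]
grip_width: 0.005
```

Emit:
move_arm(series=[[[0.001,0,0],[0,0,0],0],[[0.002,0,0],[0,0,0],0],[[0.002,0,0],[0,0,0],0]])

```text
t: 19.75
tool_pos: [0.5551, 0.065, 0.2042]
tool_rot: [0.973, 1.34, -0.973]
force: [1.0, -4.6, 5.9]
grip_width: 0.004
```

Emit:
move_arm(series=[[[0.001,0,0],[0,0,0],0],[[0.002,0,0],[0,0,0],0],[[0.002,0,0],[0,0,0],0]])

```text
t: 20.05
tool_pos: [0.5552, 0.0647, 0.2024]
tool_rot: [0.973, 1.34, -0.973]
force: [0.3, -5.5, 8.9]
grip_width: 0.003
```

Emit:
move_arm(series=[[[0.001,0,0],[0,0,0],0],[[0.0015,0,0],[0,0,0],0],[[0.0015,0,0],[0,0,0],0]])

```text
t: 20.35
tool_pos: [0.5553, 0.0645, 0.2013]
tool_rot: [0.973, 1.339, -0.973]
force: [-0.5, -6.2, 13.7]
grip_width: 0.005
```

Emit:
move_arm(series=[[[0.001,0,0],[0,0,0],0],[[0.0015,0,0],[0,0,0],0],[[0.0015,0,0],[0,0,0],0]])

```text
t: 20.65
tool_pos: [0.5554, 0.0645, 0.201]
tool_rot: [0.973, 1.338, -0.973]
force: [-4.0, -8.1, 26.5]
grip_width: 0.002
```

Emit:
move_arm(series=[[[0.0005,0,0],[0,0,0],0],[[0.001,0,0],[0,0,0],0],[[0.001,0,0],[0,0,0],0]])

```text
t: 20.95
tool_pos: [0.5555, 0.0645, 0.2008]
tool_rot: [0.973, 1.337, -0.973]
force: [-7.3, -9.4, 33.4]
grip_width: 0.008
```

The tip stays at 0.201 while the force climbs, so the head is on its hard stop. I'm backing off.

Emit:
move_arm(series=[[[-0.002,0,0],[0,0,0],0],[[-0.004,0,0],[0,0,0],0],[[-0.006,0,0],[0,0,0],0],[[-0.006,0,0],[0,0,0],0]])

```text
t: 21.35
tool_pos: [0.5549, 0.0655, 0.2043]
tool_rot: [0.973, 1.341, -0.972]
force: [0.5, -4.2, 8.1]
grip_width: 0.004
```

Emit:
move_arm(series=[[[-0.03,0,0],[0,0,0],0],[[-0.07,0,0],[0,0,0],0],[[-0.12,0,0],[0,0,0],0],[[-0.12,0,0.04],[0,0,0],0],[[-0.12,0,0.08],[0,0,0],0],[[-0.12,0,0.12],[0,0,0],0],[[-0.12,0,0.16],[0,0,0],0],[[-0.12,0,0.2],[0,0,0],0],[[-0.12,0,0.24],[0,0,0],0],[[-0.12,0,0.24],[0,0,0],0]])

```text
t: 22.35
tool_pos: [0.6295, -0.1685, 0.322]
tool_rot: [0.976, 1.34, -0.98]
force: [-0.6, -0.1, -0.8]
grip_width: 0.005
```

Run:
```python
from h import *
o,M=st();print(o['t'],br(o['tool_pos']),o['force'],o['qvel'].round(3))
T=grab('top');S=grab('side')
a=cv2.resize(T['color'][150:270,130:270],(400,343),interpolation=2);b=cv2.resize(S['color'][190:290,330:430],(400,400),interpolation=2)
im=np.zeros((400,800,3),np.uint8);im[:343,:400]=a;im[:,400:]=b;cv2.imwrite('pics/g8.png',im[:,:,::-1])
for s in(.150,.175):
  for th in(0,.06):
    x=.095-s*np.cos(th)+.034*np.sin(th);z=.17+s*np.sin(th)+.034*np.cos(th)
    P=[O+BX*x+BY*y+[0,0,z] for y in(-.03,.03)];print(s,th,[proj(S,p).round(1) for p in P])
```

```text
22.35 [-0.3115 -0.0013  0.322 ] [-0.55738072 -0.07895886 -0.75844943] [-0.044 -0.028 -0.066  0.054 -0.034 -0.009 -0.052]
0.15 0 [array([347.2, 231.2]), array([361.5, 220.9])]
0.15 0.06 [array([348. , 229.4]), array([362.4, 219.1])]
0.175 0 [array([340.7, 226.5]), array([355. , 216.4])]
0.175 0.06 [array([341.5, 224.3]), array([355.9, 214.2])]
```

View pics/g8.png

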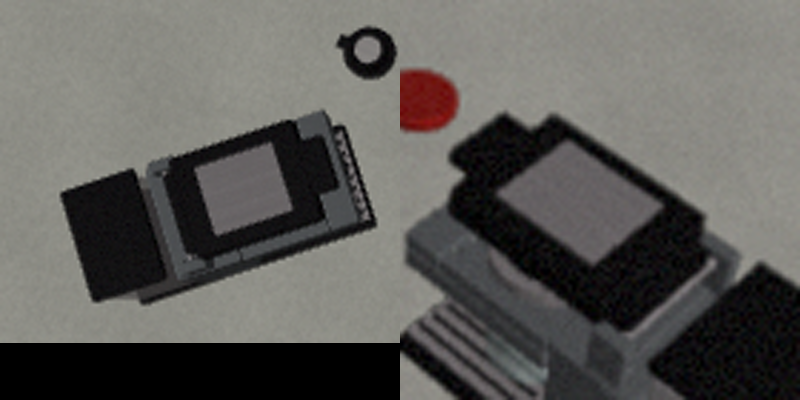

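Force was still 8 N during the back-off at 0.204, and the picture cannot tell 0 from 0.06 rad. I'll probe the lip height by touch: 0.213 if sprung up, about 0.203 if latched.

Emit:
move_arm(series=[[[0,0,-0.04],[0,0,0],0],[[0,0,-0.08],[0,0,0],0],[[0,0,-0.12],[0,0,0],0],[[0,0,-0.16],[0,0,0],0],[[0,0,-0.2],[0,0,0],0],[[0.01,0,-0.24],[0,0,0],0],[[0.05,0,-0.24],[0,0,0],0],[[0.09,0,-0.24],[0,0,0],0],[[0.1,0,-0.24],[0,0,0],0],[[0.1,0,-0.24],[0,0,0],0]])

```text
t: 23.45
tool_pos: [0.5531, 0.0669, 0.2228]
tool_rot: [0.97, 1.346, -0.973]
force: [0.8, -0.7, 0.1]
grip_width: 0.005
```

Emit:
move_arm(series=[[[0.004,0,0],[0,0,0],0],[[0.008,0,0],[0,0,0],0],[[0.0125,0,0],[0,0,0],0],[[0.0125,0,0],[0,0,0],0],[[0.0125,0,0],[0,0,0],0]])

```text
t: 23.95
tool_pos: [0.5544, 0.0658, 0.2114]
tool_rot: [0.973, 1.342, -0.972]
force: [0.2, -0.3, -0.4]
grip_width: 0.006
```

Emit:
move_arm(series=[[[0.0015,0,0],[0,0,0],0],[[0.003,0,0],[0,0,0],0],[[0.0045,0,0],[0,0,0],0],[[0.0045,0,0],[0,0,0],0],[[0.0045,0,0],[0,0,0],0]])

```text
t: 24.45
tool_pos: [0.5542, 0.0659, 0.2065]
tool_rot: [0.972, 1.343, -0.973]
force: [-0.2, -0.1, 0.2]
grip_width: 0.005
```

Emit:
move_arm(series=[[[0.001,0,0],[0,0,0],0],[[0.002,0,0],[0,0,0],0],[[0.002,0,0],[0,0,0],0],[[0.002,0,0],[0,0,0],0]])

```text
t: 24.85
tool_pos: [0.5543, 0.0659, 0.2046]
tool_rot: [0.972, 1.343, -0.972]
force: [-0.7, 0.1, -0.1]
grip_width: 0.004
```

There is no contact even at 0.2046, so the head stays below about 0 rad by itself and is latched. I'm retreating for a final check.

Emit:
move_arm(series=[[[-0.03,0,0],[0,0,0],0],[[-0.07,0,0],[0,0,0],0],[[-0.12,0,0],[0,0,0],0],[[-0.12,0,0.04],[0,0,0],0],[[-0.12,0,0.08],[0,0,0],0],[[-0.12,0,0.12],[0,0,0],0],[[-0.12,0,0.16],[0,0,0],0],[[-0.12,0,0.2],[0,0,0],0],[[-0.12,0,0.2],[0,0,0],0],[[-0.12,0,0.2],[0,0,0],0]])

```text
t: 25.85
tool_pos: [0.6165, -0.1249, 0.3241]
tool_rot: [0.974, 1.343, -0.974]
force: [0.6, 1.5, -1.0]
grip_width: 0.004
```

Run:
```python
from h import *
S=grab('side');T=grab('top');old=cv2.imread('pics/g8.png')
b=cv2.resize(S['color'][190:290,330:430],(400,400),interpolation=2)[:,:,::-1]
print('diff side vs after press',np.abs(b.astype(int)-old[:,400:]).mean(),(cv2.blur(np.abs(b.astype(int)-old[:,400:]).astype(np.float32),(9,9))).max())
t0=cv2.imread('pics/top0.png').astype(int);t1=T['color'][:,:,::-1].astype(int)
for n,(u,v) in dict(palette=(305,165),jar=(364,165),lid=(319,234),lid2=(430,192)).items(): print(n,np.abs(t0-t1)[v-25:v+25,u-25:u+25].mean())
print(env.get_obs()['t'],env.get_obs()['force']);env.sign_off()
```

```text
diff side vs after press 2.88571875 12.444445
palette 40.9856
jar 5.7148
lid 42.1256
lid2 4.661333333333333
25.95 [-0.56781825  0.59201063 -1.18727981]
the job is handed in; nothing more can be done
```

The pod is in the brewer, the head is latched shut over it, and I handed the job in at about 26 s of the 72 s allowed. No verdict was reported.

- **Pod seated:** I took the pod nearest the base, set it tongue to the front and let go. Its underside was then at about 0.144 m, the recess floor. Pictures showed it concentric in the cradle with its tongue in the notch.
- **Head closed and latched:** I swung the head down slowly from behind, at roughly 0.5 rad/s. I then pressed the lip until it stopped at its hard stop, with about 33 N vertical, about 35 N in total, against the 40 N limit.
    - The first back-off still read 8 N on the lip at 0.204 m, which left the latch in doubt.
    - I then let go and felt for the lip again. There was no contact down to 0.2046 m, where an unlatched lip would be met at about 0.213 m, so the head is held shut by itself.
- **Pod clamped:** I did not measure this directly, because the head hides the pod. I infer it from the latched head.
- **Bystanders:** The last top-view comparison showed no change at the egg jar. The palette and the red jar lid near the brewer differed a lot (about 41 grey levels). I put that down to the arm hanging over both in that view, but I did not confirm it. The tool passed those objects only high above the table and met no unexpected force.

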